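# Start the toaster on frozen bread

### The arm

A 6-joint arm with a two-finger parallel gripper is mounted at the origin on a cart in front of the work surface, level with it; the furniture and walls round the work are solid. World frame = base frame: x ahead of the robot, y to its left, z up, the work surface at z = 0. Lengths are in m, angles in rad, forces in N, time in s.
With the tool pointing down it reaches from about 0.25 to 0.725 m from the base axis. Payload 4 kg.
Tool frame: the origin (TCP) lies midway between the tips of the shut fingers; the grasp point (between the pads) lies 19 mm behind it (bot.grip_point_offset is the distance from the TCP to the grasp point, in m); z points along the fingers, y is the line along which they close (so a half turn about z gives the same grasp; the last joint's range is limited). The gripper opens to 85 mm and grips with 20 to 120 N. Pads are 22 mm wide; open, the fingers measure 114 mm over their backs; the gripper's body (76 mm by 85 mm) begins 54 mm behind the grasp point. The pads swing forward as they close: fully open they stand 13 mm farther back than shut.
Start: joints at [-1.114, 0.241, 0.005, 1.335, 0, 1.571], TCP at [0.221, -0.449, 0.231] pointing down, gripper open.
Joint ranges: [-2.72, 2.72], [-1.05, 1.87], [-1.09, 1.28], [-1.99, 2.15], [-1.42, 1.44], [-3.14, 3.14]. Speed limits (rad/s): [2.79, 2.79, 3.14, 3.14, 3.14, 3.14].

### API

Orientations are given as a unit quaternion [x, y, z, w].
In Python, from workcell import bot gives the robot as it stands.
- The arm moves only by the tool step_arm, never from a script. Its argument "targets" is text: rows parted by semicolons, each of 7 numbers parted by spaces: the opening, from -1 (shut) to 1 (fully open), so that 0 is half open, then the shift along the world's x, y, z normalised to -1 to 1, where 1 is 0.5 m, then the turn, a rotation vector about the world's x, y, z normalised to -1 to 1, where 1 is pi/4 rad. In form: gripper x y z wx wy wz; .... A call has 1 to 10 rows; each row is the pose to reach, as a shift and turn from the pose commanded when the call began; what a row does not reach only later rows make up. A row lasts 1/12 s, in which the tool goes at most 41.7 mm and 7.16 degrees, less where a joint would pass 70% of its speed; a pose out of reach is approached as far as the arm can. A call with a number of a shift or a turn outside -1 to 1 is refused whole. A call with a gripper value outside its range is refused whole. The fingers move at their own pace and stop on an object; the grip force is fixed at half the most. Time passes only in rows, so rows that repeat a pose let the fingers close. It gives the time, the measured TCP pose, the force, the opening and the grip force at its end, in the units of the state.
- bot.get_obs(): the state, without advancing time (a new reading comes with each control period).
- bot.camera(name): name is "scene" or "top" or "wrist"; returns the picture (480x640x3 uint8, red, green, blue); there is no depth.
- bot.camera_info(name): a dict with "vertical_fov" (degrees; the focal length in pixels is half the picture's height over the tangent of half this angle, whatever the lens; pixels are square), "cx", "cy" (the principal point, pixels), "pose" (4x4, takes a point from camera to world coordinates). Camera axes: x right, y up, looking along -z (the intrinsics and any distortion apply to the point x, -y, -z); pixel columns grow to the right and rows downward; lengths in m; the calibration is good to about 2 mm. A picture is of the moment at which its call begins: read the wrist's pose just before it. camera_info takes no time and is no camera call; for the wrist camera it gives the pose at the moment of the call.
- bot.job_done(): hands the job in; it is judged then, once.
The state is a dict: "clock": time; "joint_pos": joint angles; "joint_vel": joint speeds; "tau": joint torques, N m; "eef_pos": TCP position; "tool_rot": TCP orientation; "ft_force": force on the tool from outside, world axes, zero at the start; "ft_torque": the same for the moment, N m; "grip_width": finger opening in m; "grasp_force": force on a finger pad.
Only numpy, scipy, OpenCV 4.12 (cv2) and the standard library are available. Lean on these libraries where they do the work, as an engineer would, in place of code of your own. Each camera call takes 0.05 s, during which the arm holds its last target. There are 200 camera calls.

### The job

Start toasting the two frozen slices that already stand in the toaster: first switch its mains rocker on, then push the lever all the way down until it catches and stays down by itself, and then press the defrost button (the middle one of the three round buttons) right in and let it go. Do not press the other two buttons, do not shift or lift the toaster, and leave the mug, the salt pot and the plate where they are.

Things in the scene. Friction and masses are not known exactly. Their poses are not given: they have to be found in the camera images.
- toaster: Loose two-slot toaster, 255 long (x) x 180 wide (y) x 172 mm high, 2.4 kg. Origin: centre of its underside; x from the control end (x=-128, facing the robot) to the far end, y left, z up. On its flat deck, 172 mm up, at x=-90: rocker y=+60, buttons y=+13 cancel, -25 defrost, -63 reheat. Slots start at x=-50; slices stand 25 mm out of them until lowered, then lie below the top.
- mains_rocker (a joint): Grey mains rocker, 43 long (x) x 24 mm wide, hinged across its middle. 0 = off: its near half stands up, its far half lies level. 0.28 rad = on: its near half lies level. It snaps over to one end or the other and stays there; up to about 6 N on the near half, 15 mm from the hinge, tips it.
- rocker_on_pad (a point): Point on top of the rocker's near half (the half to be pressed), 15 mm towards the control end from the hinge. 8 mm above the deck when off; it sinks 4.4 mm as the rocker goes on (the snap does the last half). The frame round the rocker is 1 mm high.
- toaster_lever (a joint): Carriage lever: 0 = up, grows downward to a stop at 0.042 m; carries the slices. A spring pushes up, from 2 N at the top to 6 N at the bottom; pass the catch with 1 N more. With the mains rocker on, the catch holds it at about 0.036 m once it has been pushed to 0.040 m or more. With the rocker off it springs up again.
- lever_pad (a point): Centre of the upper face of the lever's paddle, a grey plate 34 deep (x) x 52 wide (y) x 13 mm high in front of the middle of the control end, 23 mm out from that upright face. 160 mm above the counter when up, 118 mm at the stop. Free space below and in front of it.
- defrost_button (a joint): Defrost button, the middle one of the three, with a snowflake on it: 0 = out, 0.0045 m = right in; springs back when let go. 2 N to start, 4.5 N right in.
- defrost_top (a point): Centre of the defrost button's top. The button is 21 mm across and stands 6.5 mm proud of the deck; the next buttons are 38 mm to either side, centre to centre.
- cancel_button (a joint): Cancel button, left of the defrost button, between it and the rocker, with a small square on it; same size and travel. Pressing it releases the lever. Not to be pressed.
- reheat_button (a joint): Reheat button, right of the defrost button, at the right edge of the deck, with three bars on it; same size and travel. Not to be pressed.
- mug: Blue-grey mug, 78 mm across, 117 mm with its handle, 97 mm high, standing to the left of the toaster. Origin at the centre of its underside. A bystander.
- salt_pot: Grey stone salt pot with wooden lid, 92 mm across, 76 mm high, standing to the right of the toaster. Origin at the centre of its underside. A bystander.
- toast_plate: Grey plate, 260 mm across, 22 mm high, lying on the right front of the counter. Origin at the centre of its underside. A bystander.

How it is judged:
By the outcome, as a careful person would: the job done as asked, in the order asked, and still so for the second after the job is handed in, with the robot touching nothing.
It also fails if it takes over 48 s, if anything falls off the work surface, if the arm or the gripper's body presses on something with over 40 N, if the wrist force passes 120 N, or if a joint passes its speed limit or range.

## Working session

There is one attempt and no reset: what is moved stays moved. The work goes in short steps, Python scripts to look and compute and a tool call to move; the robot and the scene stay as the last step left them, time stands still between calls to the robot, and variables do not carry over. Pictures are saved under pics/ and viewed, at most 12 in all, crops included, and the job is handed in when it is done.

Besides the shell and the picture viewer there is one more tool, called as name(argument=value, ...), one argument or row to a line, values as JSON. step_arm: Moves the arm, as the interface text tells. Scaled input: -1 to 1 covers 0.5 m each way for a shift and pi/4 rad each way for a turn. Its arguments: {"type":"object","properties":{"targets":{"type":"string"}},"required":["targets"]}

```bash
mkdir -p pics
python3 - <<'E'
from workcell import bot
import cv2
for n in("top","scene"):
    i=bot.camera_info(n);print(n,i)
    cv2.imwrite(f"pics/{n}0.png",bot.camera(n)[:,:,::-1])
o=bot.get_obs();print(o)
E
```

```text
top {'vertical_fov': 52.19997691733116, 'cx': 313.53788850038796, 'cy': 241.2196159966213, 'pose': array([[ 0.12290071,  0.97177337, -0.20137512,  0.34384343],
       [-0.9924116 ,  0.1211253 , -0.02116321, -0.11279114],
       [ 0.00382578,  0.20244798,  0.97928555,  1.13153746],
       [ 0.        ,  0.        ,  0.        ,  1.        ]])}
scene {'vertical_fov': 42.37508698947092, 'cx': 303.6833398530305, 'cy': 234.14292097277007, 'pose': array([[-0.55427938,  0.47292201, -0.68492273, -0.57055391],
       [-0.83228541, -0.32350213,  0.45016372,  0.62663518],
       [-0.00868162,  0.81956766,  0.57291665,  1.03575876],
       [ 0.        ,  0.        ,  0.        ,  1.        ]])}
{'clock': 0.1, 'joint_pos': array([-1.11404412e+00,  2.41366290e-01,  3.84239230e-03,  1.33522438e+00,
       -3.48116549e-05,  1.57077447e+00]), 'joint_vel': array([-8.91416612e-05, -1.54117469e-03,  2.43398064e-03, -1.87837967e-03,
        9.21381263e-04,  5.36186775e-04]), 'tau': array([-5.90496074e-04, -3.73138118e+01,  2.53009772e+01,  1.08145463e-02,
       -4.33527339e-05,  4.52617826e-06]), 'eef_pos': array([ 0.22025074, -0.44822533,  0.23048137]), 'tool_rot': array([ 9.74032380e-01,  2.26406646e-01, -2.37900167e-04, -9.46694852e-04]), 'ft_force': array([0.39311248, 0.06894516, 0.21475014]), 'ft_torque': array([0.01007431, 0.01934685, 0.03682056]), 'grasp_force': 0.0, 'grip_width': 0.08553406960558582}
```

View pics/top0.png

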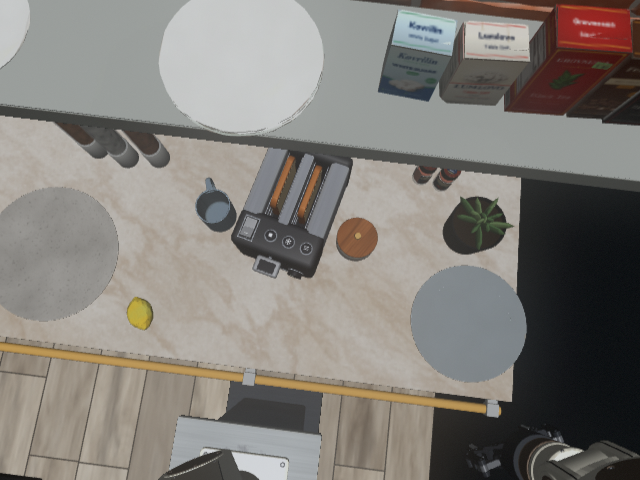

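View pics/scene0.png

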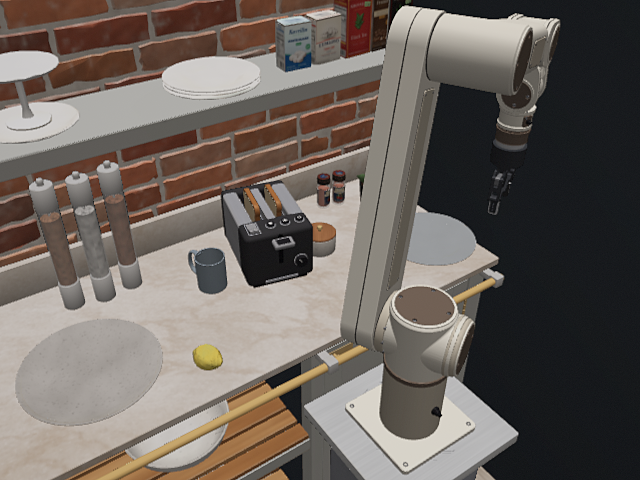

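The top view shows the toaster at about (290,212), with three round buttons near (270,235), (288,242) and (306,247), the rocker near (249,227) and the lever near (266,266). A shelf overhangs its far end. I'll enlarge both views.

Run:
```python
import cv2,numpy as np
a=cv2.imread("pics/top0.png")[200:290,220:340]
b=cv2.imread("pics/scene0.png")[170:295,210:330]
cv2.imwrite("pics/c_top.png",cv2.resize(a,None,fx=6,fy=6,interpolation=cv2.INTER_CUBIC))
cv2.imwrite("pics/c_sc.png",cv2.resize(b,None,fx=4.5,fy=4.5,interpolation=cv2.INTER_CUBIC))
```

```text
(no output)
```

View pics/c_top.png

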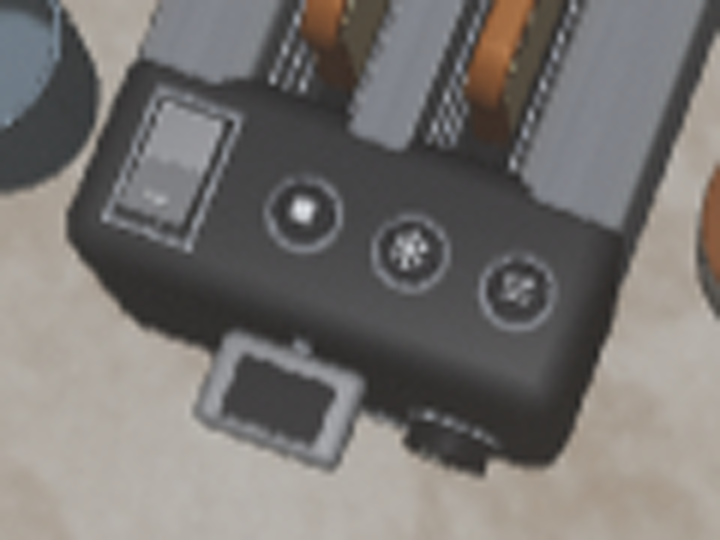

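View pics/c_sc.png

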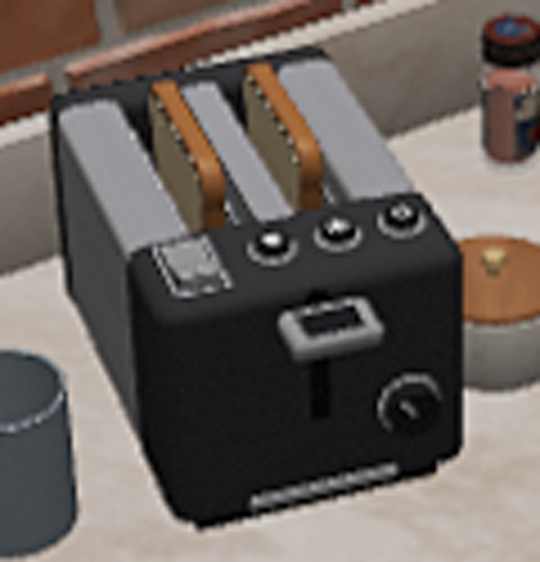

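The crops clearly show the rocker (off), the square, snowflake and bars buttons, and the lever paddle. Button centres in the top crop are (304,213), (410,251) and (516,291). In the scene crop they are (271,241), (338,228) and (403,213). Next I'll cast rays through these.

```bash
cat > h.py <<'E'
import numpy as np
from workcell import bot
def ray(n,u,v):
    i=bot.camera_info(n);f=240/np.tan(np.radians(i["vertical_fov"]/2));P=i["pose"]
    d=P[:3,:3]@np.array([(u-i["cx"])/f,-(v-i["cy"])/f,-1]);return P[:3,3],d/np.linalg.norm(d)
def plane(n,u,v,z):
    o,d=ray(n,u,v);return o+d*(z-o[2])/d[2]
def tri(a,b):
    (o,d),(p,e)=a,b
    s=np.linalg.lstsq(np.c_[d,-e],p-o,rcond=None)[0];x=o+s[0]*d;y=p+s[1]*e
    return (x+y)/2,np.linalg.norm(x-y)
E
python3 - <<'E'
from h import *
np.set_printoptions(precision=4,suppress=True)
T=lambda x,y:(x/6-.42+220,y/6-.42+200)
S=lambda x,y:(x/4.5-.39+210,y/4.5-.39+170)
k=["cancel","defrost","reheat","rocker","lever"]
t=[T(304,213),T(410,251),T(516,291),T(174,167),T(281,397)]
s=[S(271,241),S(338,228),S(403,213),S(191,266),S(331,316)]
z=[.1785,.1785,.1785,.173,.160]
W=[];V=[]
for n,a,b,h in zip(k,t,s,z):
    p=plane("top",*a,h);q=plane("scene",*b,h);W.append(p);V.append(q);print(n,p,q,*tri(ray("top",*a),ray("scene",*b)))
L=np.array([[-90,13],[-90,-25],[-90,-63],[-90,60],[-151,0]])/1000
for X in (W,V,(np.array(W)+V)/2):
    X=np.array(X)[:,:2];lc=L-L.mean(0);xc=X-X.mean(0)
    th=np.arctan2((lc[:,0]*xc[:,1]-lc[:,1]*xc[:,0]).sum(),(lc*xc).sum())
    R=np.array([[np.cos(th),-np.sin(th)],[np.sin(th),np.cos(th)]]);o=X.mean(0)-R@L.mean(0)
    print("yaw",th,"org",o,"res mm",((X-(L@R.T+o))*1000).round(1).tolist())
    for nm,l in dict(rockpad=(-.105,.06),defrost=(-.09,-.025),lever=(-.151,0)).items(): print(nm,R@l+o)
E
```

```text
cancel [ 0.5415 -0.0051  0.1785] [ 0.5413 -0.004   0.1785] [ 0.5419 -0.0047  0.1778] 0.0007613598695490067
defrost [ 0.5331 -0.0417  0.1785] [ 0.5314 -0.0414  0.1785] [ 0.5331 -0.042   0.1774] 0.0007802437986914471
reheat [ 0.5241 -0.0783  0.1785] [ 0.5236 -0.0794  0.1785] [ 0.5236 -0.0787  0.1789] 0.001220339845083949
rocker [0.5529 0.0409 0.173 ] [0.5522 0.0409 0.173 ] [0.5529 0.0408 0.1726] 0.00041320078099503125
lever [ 0.4821 -0.0043  0.16  ] [ 0.4845 -0.0068  0.16  ] [ 0.4816 -0.0048  0.1626] 0.0004984653392726334
yaw -0.23497696041951086 org [ 0.6269 -0.0386] res mm [[-0.8, -0.1], [-0.4, 0.2], [-0.6, 0.6], [-0.4, 0.2], [2.1, -0.8]]
rockpad [0.5387 0.0442]
defrost [ 0.5335 -0.0419]
lever [ 0.48   -0.0034]
yaw -0.2277901152256698 org [ 0.6268 -0.0383] res mm [[-0.8, 1.3], [-2.2, 1.0], [-1.3, -0.1], [-0.5, 0.4], [4.8, -2.6]]
rockpad [0.5381 0.0439]
defrost [ 0.5335 -0.0423]
lever [ 0.4797 -0.0042]
yaw -0.2313998929852353 org [ 0.6268 -0.0384] res mm [[-0.8, 0.6], [-1.3, 0.6], [-0.9, 0.3], [-0.5, 0.3], [3.5, -1.7]]
rockpad [0.5384 0.044 ]
defrost [ 0.5335 -0.0421]
lever [ 0.4799 -0.0038]
```

The fit closes to about 2 mm on each feature, and triangulated heights match the given ones (177–179 mm for the buttons). The toaster yaw is -0.232 rad. Before moving I'll check the shelf clearance.

Run:
```python
from h import *
np.set_printoptions(precision=3,suppress=True)
# top: shelf front edge ~ (0,112)-(640,185); scene: front edge ~ (60,140),(330,75)
f=lambda u:112+73*u/640
for z in (.3,.4,.5,.6):
    print(z,plane("top",100,f(100),z),plane("top",330,f(330),z),plane("scene",100,140,z),plane("scene",300,85,z))
```

```text
0.3 [0.684 0.318 0.3  ] [ 0.686 -0.104  0.3  ] [0.981 0.254 0.3  ] [ 1.001 -0.399  0.3  ]
0.4 [0.643 0.266 0.4  ] [ 0.645 -0.105  0.4  ] [0.77  0.305 0.4  ] [ 0.788 -0.259  0.4  ]
0.5 [0.602 0.214 0.5  ] [ 0.604 -0.106  0.5  ] [0.559 0.355 0.5  ] [ 0.574 -0.12   0.5  ]
0.6 [0.561 0.163 0.6  ] [ 0.562 -0.107  0.6  ] [0.348 0.406 0.6  ] [0.36  0.019 0.6  ]
```

step_arm(
  targets="-1 0 0 0.08 0 0 0; -1 0 0.08 0.1 0 0 -0.15; -1 0.04 0.16 0.1 0 0 -0.3; -1 0.08 0.24 0.1 0 0 -0.45; -1 0.12 0.32 0.1 0 0 -0.6; -1 0.16 0.4 0.1 0 0 -0.75; -1 0.2 0.48 0.1 0 0 -0.877; -1 0.24 0.56 0.1 0 0 -0.877; -1 0.28 0.64 0.1 0 0 -0.877; -1 0.32 0.7 0.1 0 0 -0.877",
)

```text
clock: 0.93
eef_pos: [0.3585, -0.1357, 0.2812]
tool_rot: [0.993, -0.116, -0.0, 0.0]
ft_force: [0.2, -0.7, -0.4]
grip_width: 0.0
grasp_force: 0.0
```

```bash
python3 -c "
from workcell import bot
o=bot.get_obs();print(o['joint_pos'],o['eef_pos'],o['tool_rot'],o['grip_width'])"
```

```text
[-3.61709988e-01 -1.04207624e-02 -1.53432468e-01  1.42805513e+00
 -7.98893918e-05  3.01277829e+00] [ 0.35848408 -0.13566066  0.28120739] [ 9.93227602e-01 -1.16184812e-01 -1.40907285e-04  5.90770020e-06] 1.016094333669644e-05
```

Joint 6 would run out of range with this yaw over the rocker, so I'll turn the tool by 90° instead (same alignment, long side along x). The shelf edge is at about x=0.61, z≈0.48, so I'll tilt the wrist back by 0.2 rad for the deck work.

step_arm(
  targets="-1 0 0.03 0 0 0 0.15; -1 0.02 0.06 0 0 0 0.3; -1 0.03 0.1 0 0 0 0.45; -1 0.04 0.14 0 0 0 0.6; -1 0.05 0.18 0 0 0 0.75; -1 0.06 0.2 0 0 0 0.9; -1 0.06 0.2 0 0 0 1; -1 0.06 0.2 0 0 0 1",
)

```text
clock: 1.6
eef_pos: [0.3885, -0.0368, 0.2809]
tool_rot: [0.962, 0.275, -0.0, -0.0]
ft_force: [-0.1, 0.5, 0.3]
grip_width: 0.0001
grasp_force: 0.0
```

step_arm(
  targets="-1 0 0.02 0 0 0 0.15; -1 0 0.04 0 0 0 0.3; -1 0 0.06 0 0 0 0.45; -1 0 0.08 0 0 0 0.6; -1 0 0.1 0 0 0 0.75; -1 0 0.1 0 0 0 0.9; -1 0 0.1 0 0 0 1; -1 0 0.1 0 0 0 1",
)

```text
clock: 2.27
eef_pos: [0.3883, 0.0123, 0.2811]
tool_rot: [0.785, 0.62, -0.0, -0.0]
ft_force: [-0.1, 0.4, -0.2]
grip_width: -0.0001
grasp_force: 0.0
```

step_arm(
  targets="-1 0 0 0 0 -0.14 0; -1 0 0 0 0 -0.255 0; -1 0 0 0 0 -0.255 0; -1 0 0 0 0 -0.255 0",
)

```text
clock: 2.6
eef_pos: [0.3873, 0.0121, 0.2813]
tool_rot: [0.781, 0.616, 0.078, 0.062]
ft_force: [0.4, 0.7, 0.9]
grip_width: -0.0003
grasp_force: 0.0
```

```bash
python3 -c "
from workcell import bot
import numpy as np,cv2
from scipy.spatial.transform import Rotation as R
o=bot.get_obs();M=R.from_quat(o['tool_rot']).as_matrix();print(o['joint_pos'],o['eef_pos'],o['ft_force']);print(M.round(3))
i=bot.camera_info('wrist');print(i, (M.T@(i['pose'][:3,3]-o['eef_pos'])).round(3))
cv2.imwrite('pics/s1.png',np.ascontiguousarray(bot.camera('scene')[:,:,::-1]))"
```

```text
[ 0.03718674 -0.16510347 -0.31139723  1.22510428 -0.00750108  1.84233321] [0.38734653 0.01213266 0.28128404] [0.39485946 0.73432203 0.90148535]
[[ 0.228  0.953  0.198]
 [ 0.972 -0.233 -0.   ]
 [ 0.046  0.193 -0.98 ]]
{'vertical_fov': 62.65531756724024, 'cx': 320.4445412199527, 'cy': 243.93829352454034, 'pose': array([[ 0.95286462,  0.27280777, -0.13275896,  0.37447199],
       [-0.23303672,  0.93829814,  0.25552005,  0.07612783],
       [ 0.19427534, -0.21253831,  0.95764532,  0.4241344 ],
       [ 0.        ,  0.        ,  0.        ,  1.        ]])} [ 0.066  0.    -0.143]
```

View pics/s1.png

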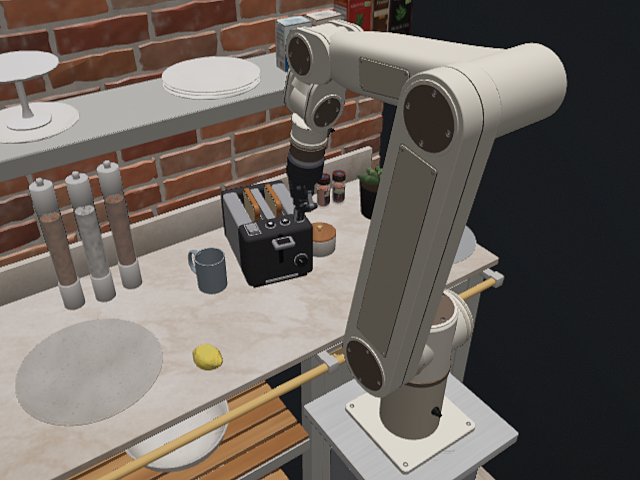

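The wrist is tilted back clear of the shelf, with the closed gripper in front of the toaster and nothing touched. Next I'll go above the rocker.

step_arm(
  targets="-1 0.08 0.02 0 0 0 0; -1 0.16 0.04 0 0 0 0; -1 0.24 0.064 0 0 0 0; -1 0.304 0.064 -0.05 0 0 0; -1 0.304 0.064 -0.12 0 0 0; -1 0.304 0.064 -0.162 0 0 0; -1 0.304 0.064 -0.162 0 0 0; -1 0.304 0.064 -0.162 0 0 0",
)

```text
clock: 3.32
eef_pos: [0.5407, 0.0443, 0.1989]
tool_rot: [0.781, 0.617, 0.077, 0.061]
ft_force: [-0.0, -0.1, 0.8]
grip_width: -0.0001
grasp_force: 0.0
```

```bash
python3 -c "
from workcell import bot
import numpy as np,cv2
o=bot.get_obs();print(o['joint_pos'],o['eef_pos'],o['ft_force'])
a=bot.camera('wrist')[:,:,::-1];b=bot.camera('scene')[150:300,200:350,::-1]
cv2.imwrite('pics/w2.png',np.hstack([cv2.resize(a,(500,375)),cv2.resize(b,(300,300))[:,:] if 0 else cv2.copyMakeBorder(cv2.resize(b,(300,300)),0,75,0,0,0)]))"
```

```text
[ 0.09199452  0.19229757 -0.16352741  1.01969861 -0.01830875  1.89409256] [0.54073655 0.04430562 0.19890366] [-0.01467877 -0.07630036  0.82522372]
```

View pics/w2.png

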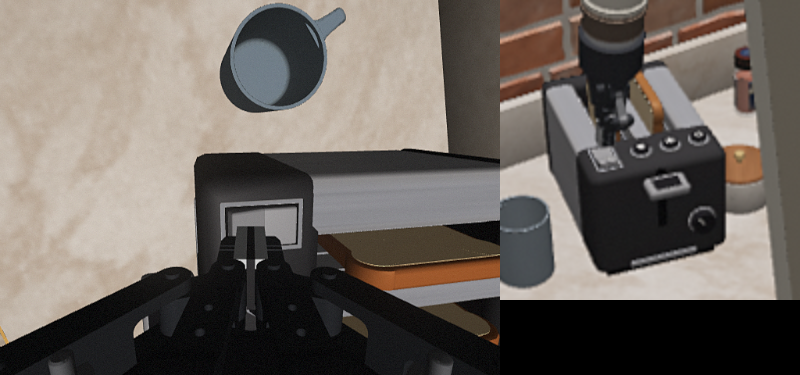

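The wrist view shows the closed fingertips over the rocker's near half (frame at x 219–302 px), still clear of it and away from the buttons. Now I'll press down gently.

step_arm(
  targets="-1 -0.004 0 -0.01 0 0 0; -1 -0.004 0 -0.02 0 0 0; -1 -0.004 0 -0.03 0 0 0; -1 -0.004 0 -0.034 0 0 0; -1 -0.004 0 -0.034 0 0 0",
)

```text
clock: 3.83
eef_pos: [0.5381, 0.0444, 0.1829]
tool_rot: [0.78, 0.617, 0.078, 0.062]
ft_force: [0.2, -0.7, 0.2]
grip_width: -0.0003
grasp_force: 0.0
```

step_arm(
  targets="-1 0 0 -0.004 0 0 0; -1 0 0 -0.008 0 0 0; -1 0 0 -0.008 0 0 0",
)

```text
clock: 4.08
eef_pos: [0.5385, 0.0444, 0.1791]
tool_rot: [0.78, 0.617, 0.078, 0.062]
ft_force: [0.3, 0.3, 0.3]
grip_width: 0.0001
grasp_force: 0.0
```

step_arm(
  targets="-1 0 0 -0.004 0 0 0; -1 0 0 -0.004 0 0 0; -1 0 0 -0.004 0 0 0",
)

```text
clock: 4.33
eef_pos: [0.5389, 0.0445, 0.1773]
tool_rot: [0.78, 0.617, 0.079, 0.062]
ft_force: [0.4, -0.6, -0.6]
grip_width: -0.0001
grasp_force: 0.0
```

step_arm(
  targets="-1 0 0 -0.002 0 0 0; -1 0 0 -0.002 0 0 0",
)

```text
clock: 4.5
eef_pos: [0.539, 0.0444, 0.1769]
tool_rot: [0.78, 0.617, 0.079, 0.062]
ft_force: [-1.3, -0.6, 3.0]
grip_width: 0.0002
grasp_force: 1.6
```

step_arm(
  targets="-1 0 0 -0.002 0 0 0; -1 0 0 -0.002 0 0 0",
)

```text
clock: 4.67
eef_pos: [0.539, 0.0445, 0.1766]
tool_rot: [0.78, 0.617, 0.079, 0.063]
ft_force: [-2.7, 0.2, 7.7]
grip_width: 0.0002
grasp_force: 3.7
```

```bash
python3 -c "
from workcell import bot
import numpy as np,cv2
a=bot.camera('wrist')[180:400,200:460,::-1];b=bot.camera('top')[200:290,220:340,::-1]
cv2.imwrite('pics/w3.png',np.hstack([cv2.resize(a,(400,338)),cv2.resize(b,(400,338))]))"
```

```text
(no output)
```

View pics/w3.png

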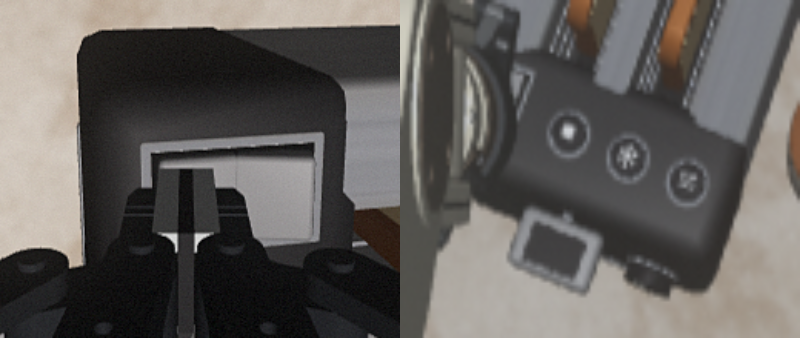

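The fingertip sits on the near half and force has risen to 7.7 N against a stiff stop, so the rocker has probably gone over. I'll lift and check its state.

step_arm(
  targets="-1 0 0 0.03 0 0 0; -1 -0.06 0 0.1 0 0 0; -1 -0.14 0 0.16 0 0 0; -1 -0.22 -0.04 0.16 0 0 0; -1 -0.3 -0.08 0.16 0 0 0.15; -1 -0.3 -0.1 0.16 0 0 0.3; -1 -0.3 -0.1 0.16 0 0 0.45; -1 -0.3 -0.1 0.16 0 0 0.6; -1 -0.3 -0.1 0.16 0 0 0.75; -1 -0.3 -0.1 0.16 0 0 0.9",
)

```text
clock: 5.6
eef_pos: [0.3883, -0.0058, 0.2554]
tool_rot: [0.516, 0.851, 0.095, 0.031]
ft_force: [-0.1, 1.0, -0.2]
grip_width: 0.0002
grasp_force: 0.0
```

```bash
python3 -c "
from workcell import bot
import numpy as np,cv2
from scipy.spatial.transform import Rotation as R
o=bot.get_obs();print(o['joint_pos'],o['eef_pos'],R.from_quat(o['tool_rot']).as_matrix().round(3))
c=cv2.imread('pics/top0.png')[205:260,225:290]
t=bot.camera('top')[:,:,::-1];cv2.imwrite('pics/top4.png',t);t=t[205:260,225:290]
s=bot.camera('scene')[205:245,230:290,::-1];s0=cv2.imread('pics/scene0.png')[205:245,230:290]
f=lambda x:cv2.resize(x,(390,290),interpolation=2)
cv2.imwrite('pics/w4.png',np.vstack([np.hstack([f(c),f(t)]),np.hstack([f(s0),f(s)])]))"
```

```text
[-0.13135082 -0.10551952 -0.32649373  1.21482971  0.14921456  0.96950927] [ 0.38831884 -0.00579058  0.25540089] [[-0.465  0.872  0.151]
 [ 0.884  0.449  0.13 ]
 [ 0.045  0.194 -0.98 ]]
```

View pics/w4.png

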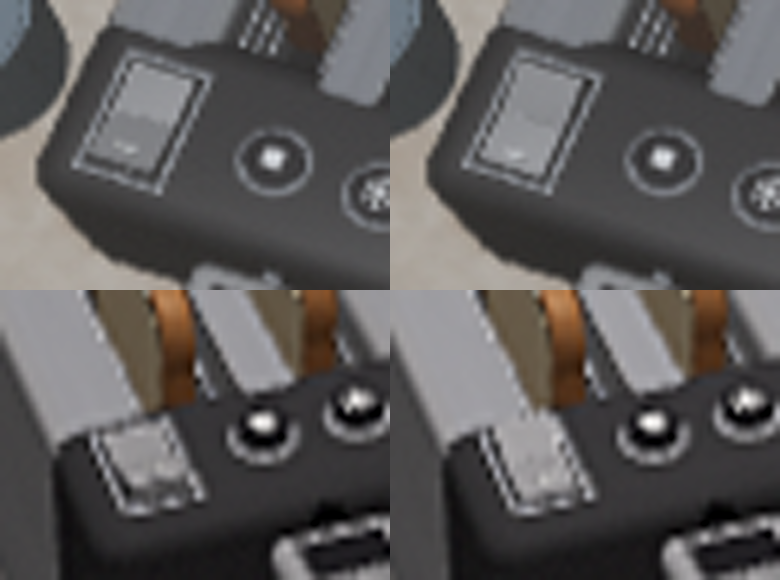

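Compared with the earlier frames, the rocker's far half is now raised and its near half level, so it is on. The toaster and buttons have not moved. Next I'll set the tool orientation for the lever.

```bash
cat >> h.py <<'E'
from scipy.spatial.transform import Rotation as R
def goal(p,yaw=2.91,tilt=0.2):
    o=bot.get_obs();c,s=np.cos(yaw),np.sin(yaw)
    V=R.from_matrix(np.array([[c,s,0],[s,-c,0],[0,0,-1]]))
    G=R.from_euler('y',-tilt)*V
    w=(G*R.from_quat(o['tool_rot']).inv()).as_rotvec()
    print('shift',((np.array(p)-o['eef_pos'])/.5).round(4),'turn',(w/(np.pi/4)).round(3))
E
python3 -c "
from h import *
goal([.478,-.0035,.19])"
```

```text
shift [ 0.1784  0.0052 -0.1301] turn [-0.347 -0.128  1.07 ]
```

step_arm(
  targets="-1 0 0 0 -0.05 -0.02 0.15; -1 0 0 0 -0.1 -0.035 0.3; -1 0 0 0 -0.15 -0.05 0.45; -1 0 0 0 -0.2 -0.07 0.6; -1 0 0 0 -0.25 -0.09 0.75; -1 0 0 0 -0.3 -0.11 0.9; -1 0 0 0 -0.33 -0.12 1; -1 0 0 0 -0.33 -0.12 1; -1 0 0 0 -0.33 -0.12 1",
)

```text
clock: 6.45
eef_pos: [0.3885, -0.0052, 0.2552]
tool_rot: [0.144, 0.985, 0.016, 0.096]
ft_force: [0.2, -0.2, -0.5]
grip_width: 0.0002
grasp_force: 0.0
```

```bash
python3 -c "
from h import *
o=bot.get_obs();print(o['joint_pos'],o['eef_pos'])
goal([.478,-.0035,.175])"
```

```text
[-0.01912499 -0.15093662 -0.36667063  1.15970345  0.00720602  0.27103229] [ 0.38845231 -0.00524264  0.25523284]
shift [ 0.1791  0.0035 -0.1605] turn [-0.019 -0.006  0.072]
```

step_arm(
  targets="-1 0.06 0.001 -0.03 -0.019 -0.006 0.072; -1 0.12 0.003 -0.08 -0.019 -0.006 0.072; -1 0.179 0.004 -0.12 -0.019 -0.006 0.072; -1 0.179 0.004 -0.16 -0.019 -0.006 0.072; -1 0.179 0.004 -0.16 -0.019 -0.006 0.072; -1 0.179 0.004 -0.16 -0.019 -0.006 0.072",
)

```text
clock: 6.95
eef_pos: [0.4767, -0.0036, 0.1738]
tool_rot: [0.114, 0.989, 0.011, 0.097]
ft_force: [-0.4, -0.3, 1.0]
grip_width: -0.0002
grasp_force: 0.0
```

step_arm(
  targets="-1 0 0 -0.01 0 0 0; -1 0 0 -0.02 0 0 0; -1 0 0 -0.03 0 0 0; -1 0 0 -0.04 0 0 0; -1 0 0 -0.05 0 0 0; -1 0 0 -0.06 0 0 0; -1 0 0 -0.07 0 0 0; -1 0 0 -0.08 0 0 0; -1 0 0 -0.08 0 0 0",
)

```text
clock: 7.7
eef_pos: [0.4786, -0.0036, 0.1349]
tool_rot: [0.113, 0.989, 0.011, 0.1]
ft_force: [0.7, -0.2, 4.3]
grip_width: -0.0002
grasp_force: 1.9
```

Force 4.3 N matches the lever's spring. I'll carry on down to the stop.

step_arm(
  targets="-1 0 0 -0.01 0 0 0; -1 0 0 -0.018 0 0 0; -1 0 0 -0.024 0 0 0; -1 0 0 -0.028 0 0 0; -1 0 0 -0.03 0 0 0; -1 0 0 -0.03 0 0 0",
)

```text
clock: 8.2
eef_pos: [0.4786, -0.0036, 0.1204]
tool_rot: [0.113, 0.989, 0.011, 0.1]
ft_force: [0.8, -0.3, 5.0]
grip_width: -0.0001
grasp_force: 2.5
```

step_arm(
  targets="-1 0 0 -0.004 0 0 0; -1 0 0 -0.006 0 0 0; -1 0 0 -0.006 0 0 0",
)

```text
clock: 8.45
eef_pos: [0.4787, -0.0036, 0.119]
tool_rot: [0.113, 0.988, 0.011, 0.1]
ft_force: [-3.3, 0.0, 15.5]
grip_width: -0.0004
grasp_force: 7.4
```

The stop is reached (15.5 N at 0.119). I'll lift off and check the catch.

step_arm(
  targets="-1 0 0 0.02 0 0 0; -1 0 0 0.06 0 0 0; -1 -0.02 0 0.12 0 0 0; -1 -0.08 0 0.18 0 0 0; -1 -0.14 0 0.22 0 0 0; -1 -0.18 0 0.26 0 0 0; -1 -0.18 0 0.26 0 0 0",
)

```text
clock: 9.03
eef_pos: [0.3857, -0.0034, 0.25]
tool_rot: [0.113, 0.988, 0.012, 0.1]
ft_force: [0.3, 0.0, -0.5]
grip_width: -0.0001
grasp_force: 0.0
```

```bash
python3 -c "
from h import *
import cv2
t=bot.camera('top')[130:290,210:340,::-1];s=bot.camera('scene')[170:295,210:330,::-1]
f=lambda x:cv2.resize(x,(400,450),interpolation=2)
cv2.imwrite('pics/w5.png',np.hstack([f(t),f(s)]))
goal([.5335,-.042,.20])"
```

```text
shift [ 0.2918 -0.0771 -0.0949] turn [ 0.001  0.001 -0.005]
```

View pics/w5.png

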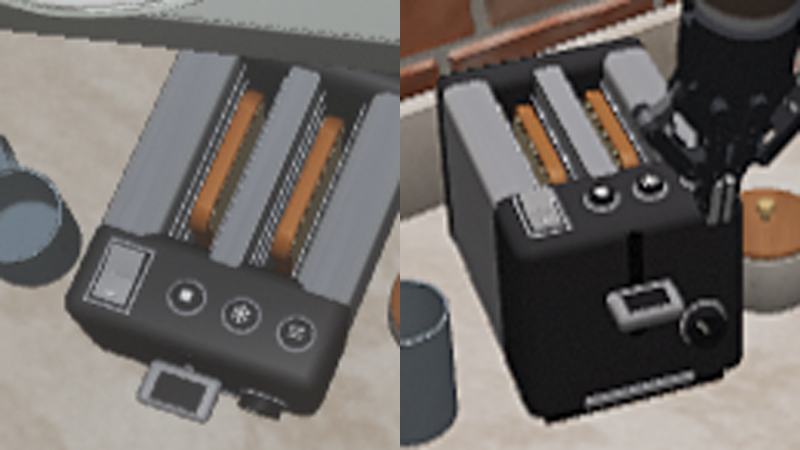

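The lever is held down, the slices lie below the top and the rocker is on. Now the defrost button.

step_arm(
  targets="-1 0.07 -0.078 0 0 0 0; -1 0.14 -0.078 0 0 0 0; -1 0.21 -0.078 0 0 0 0; -1 0.27 -0.078 -0.03 0 0 0; -1 0.296 -0.078 -0.06 0 0 0; -1 0.296 -0.078 -0.1 0 0 0; -1 0.296 -0.078 -0.12 0 0 0; -1 0.296 -0.078 -0.12 0 0 0; -1 0.296 -0.078 -0.12 0 0 0",
)

```text
clock: 9.88
eef_pos: [0.5351, -0.0424, 0.1847]
tool_rot: [0.113, 0.989, 0.011, 0.097]
ft_force: [-0.3, -0.2, 0.6]
grip_width: -0.0004
grasp_force: 0.0
```

```bash
python3 -c "
from h import *
import cv2
w=bot.camera('wrist')[:,:,::-1];s=bot.camera('scene')[170:295,210:330,::-1]
cv2.imwrite('pics/w6.png',np.hstack([cv2.resize(w,(440,330)),cv2.resize(s,(330,330),interpolation=2)]))
goal([.5355,-.0425,.18])"
```

```text
shift [-0.0017  0.0001 -0.0142] turn [ 0.001 -0.001 -0.004]
```

View pics/w6.png

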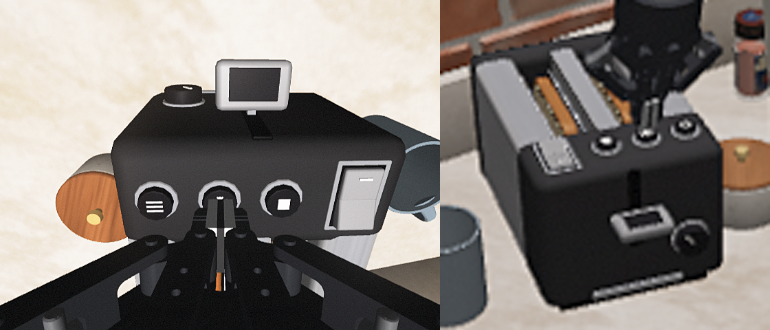

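The fingertips are centred over the snowflake button, and both neighbours are clear. Pressing now.

step_arm(
  targets="-1 0 0 -0.006 0 0 0; -1 0 0 -0.01 0 0 0; -1 0 0 -0.014 0 0 0; -1 0 0 -0.014 0 0 0",
)

```text
clock: 10.32
eef_pos: [0.536, -0.0425, 0.1803]
tool_rot: [0.113, 0.989, 0.011, 0.099]
ft_force: [0.4, 0.9, 0.2]
grip_width: 0.0002
grasp_force: 0.1
```

step_arm(
  targets="-1 0 0 -0.003 0 0 0; -1 0 0 -0.006 0 0 0; -1 0 0 -0.006 0 0 0",
)

```text
clock: 10.57
eef_pos: [0.5362, -0.0426, 0.1776]
tool_rot: [0.113, 0.989, 0.011, 0.1]
ft_force: [-1.0, -0.5, 1.9]
grip_width: -0.0
grasp_force: 1.5
```

step_arm(
  targets="-1 0 0 -0.003 0 0 0; -1 0 0 -0.005 0 0 0; -1 0 0 -0.005 0 0 0",
)

```text
clock: 10.82
eef_pos: [0.5364, -0.0426, 0.1754]
tool_rot: [0.113, 0.988, 0.011, 0.1]
ft_force: [-2.2, 0.8, 5.6]
grip_width: -0.0
grasp_force: 2.6
```

step_arm(
  targets="-1 0 0 -0.002 0 0 0; -1 0 0 -0.004 0 0 0; -1 0 0 -0.004 0 0 0",
)

```text
clock: 11.07
eef_pos: [0.5365, -0.0426, 0.1751]
tool_rot: [0.113, 0.988, 0.011, 0.1]
ft_force: [-7.6, 1.1, 14.9]
grip_width: 0.0004
grasp_force: 7.1
```

It is right in, against a hard stop. I'll let go and retreat.

step_arm(
  targets="-1 0 0 0.02 0 0 0; -1 0 0 0.06 0 0 0; -1 -0.06 0 0.12 0 0 0; -1 -0.14 0 0.16 0 0 0; -1 -0.22 0.02 0.18 0 0 0; -1 -0.3 0.06 0.18 0 0 0; -1 -0.34 0.06 0.18 0 0 0; -1 -0.34 0.06 0.18 0 0 0",
)

```text
clock: 11.73
eef_pos: [0.3615, -0.0118, 0.2625]
tool_rot: [0.113, 0.989, 0.011, 0.098]
ft_force: [0.0, 0.1, -0.6]
grip_width: -0.0003
grasp_force: 0.0
```

```bash
python3 -c "
from h import *
import cv2
t=bot.camera('top')[:,:,::-1];a=cv2.imread('pics/top4.png')
g=lambda x:cv2.cvtColor(np.ascontiguousarray(x[200:255,230:335]),6).astype(np.float32)
print(cv2.phaseCorrelate(g(a),g(t)))
s=bot.camera('scene')[170:295,210:330,::-1]
f=lambda x:cv2.resize(x,(400,450),interpolation=2)
cv2.imwrite('pics/w7.png',np.hstack([f(t[130:290,210:340]),f(s)]))"
```

```text
((0.10060885899178373, -0.0010717509351536592), 1.0007014593960326)
```

View pics/w7.png

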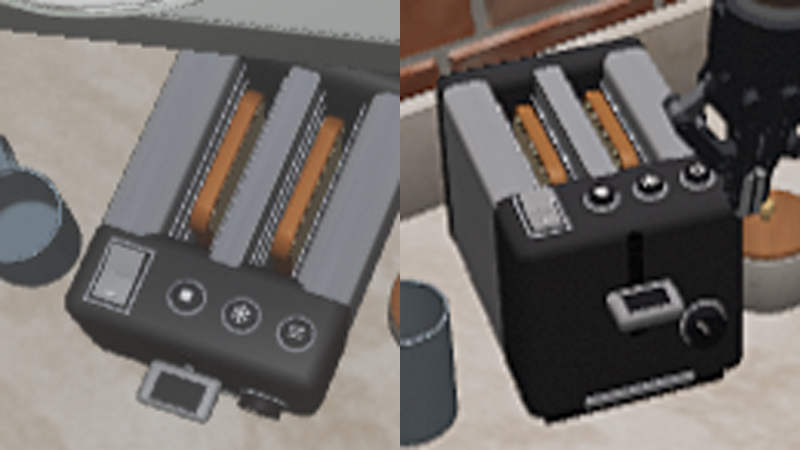

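The rocker is on, the lever is held down, the button is back out and the toaster has not moved (0.1 px). Handing in.

```bash
python3 -c "
from workcell import bot
print(bot.job_done())"
```

```text
the job is handed in; nothing more can be done
None
```

The job is handed in at about 12 s: the rocker is on, the lever is latched down with the slices lowered, and defrost was pressed right in and let go; the pictures show no shift of the toaster, and neither the other buttons nor the mug, salt pot or plate were touched.

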